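Load a two-post book press with two card packs, their boards and the press plate

TASK

Load the two-post press to flatten the two packs of cards. Stack everything flat on its wooden bed, midway between the posts and with the long sides lined up along the line of the posts, in this order from the bottom: the large pack, the large board, the small pack, the small board, and last the metal press plate, with its end notches round the posts and lying flat on the small board. Let go of everything and leave the hole punch, the bone folder and the eraser where they are.

Things in the scene. Friction and masses are not known exactly. Their poses are not given: they have to be found in the camera images.
- press: Two-post book press, fixed on the table: light wooden bed 168 x 100 mm, its top 24 mm above the table; two upright threaded steel posts, 10 mm thick, dome-ended, 60 mm tall above the bed, 67 mm either side of the bed's centre on its long middle line (124 mm free between them). Origin: centre of the underside, at table height. x: along the line of the posts; y across; z up.
- large_pack: The larger pack of printed cards, banded into one firm block: 101 x 66 x 12 mm (x, y, z), tan-brown cover with a brown picture, about 65 g. Origin: centre of its underside; x along its length, z up.
- large_board: The larger plain plywood pressing board, 106 x 68 x 10 mm (x, y, z), about 80 g. Origin: centre of its underside; x along its length, z up.
- small_pack: The smaller pack of printed cards, banded into one firm block: 90 x 62 x 10 mm (x, y, z), white cover with a blue-grey picture, about 45 g. Origin: centre of its underside; x along its length, z up.
- small_board: The smaller plain plywood pressing board, 90 x 60 x 8 mm (x, y, z), about 60 g. Origin: centre of its underside; x along its length, z up.
- press_plate: Aluminium press plate 156 x 66 x 10 mm, about 0.4 kg, an open notch in the middle of each end 20 mm wide, 23 mm deep (notch floors 110 mm apart). On top a dark upright lifting rib to grip: 64 mm long (along x), 14 mm thick (y), its top 44 mm above the underside, with a 4 mm foot flange 74 x 26 mm. Origin: centre of its underside; x along its length through both notches; z up.
- hole_punch: Dark two-hole office punch, 89 x 190 x 55 mm (190 mm along its y axis), not to be disturbed. Origin: centre of its underside.
- bone_folder: Flat cream bone folder, 22 x 159 x 8 mm (159 mm along its y axis), lying on the table, not to be disturbed. Origin: centre of its underside.
- eraser: White eraser in a blue card sleeve, 22 x 45 x 12 mm (45 mm along its y axis), lying on the table, not to be disturbed. Origin: centre of its underside.
There are look-alikes about, which are no part of the job. What is shaped like the small_pack but red is not meant.

How it is judged (in metres and radians):
On the way, in this order (a step that is already met when the one before it is completed fails the run):
1. the large pack lies on the bed (horizontal distance between large_pack and press below 0.01 m and z of large_pack in the frame of press between 0.02 and 0.028 m and angle between large_pack's own z axis and vertical below 0.06 rad and angle between the x axis of large_pack and the x axis of press, either way round below 0.14 rad and contact force between large_pack and the fingers below 0.1 N and linear speed of large_pack below 0.02 m/s), for 0.2 s.
2. the large board lies on the large pack (horizontal distance between large_board and press below 0.01 m and z of large_board in the frame of press between 0.032 and 0.04 m and angle between large_board's own z axis and vertical below 0.06 rad and angle between the x axis of large_board and the x axis of press, either way round below 0.14 rad and contact force between large_board and the fingers below 0.1 N and linear speed of large_board below 0.02 m/s), for 0.2 s.
3. the small pack lies on the large board (horizontal distance between small_pack and press below 0.01 m and z of small_pack in the frame of press between 0.042 and 0.05 m and angle between small_pack's own z axis and vertical below 0.06 rad and angle between the x axis of small_pack and the x axis of press, either way round below 0.14 rad and contact force between small_pack and the fingers below 0.1 N and linear speed of small_pack below 0.02 m/s), for 0.2 s.
4. the small board lies on the small pack (horizontal distance between small_board and press below 0.01 m and z of small_board in the frame of press between 0.052 and 0.06 m and angle between small_board's own z axis and vertical below 0.06 rad and angle between the x axis of small_board and the x axis of press, either way round below 0.14 rad and contact force between small_board and the fingers below 0.1 N and linear speed of small_board below 0.02 m/s), for 0.2 s.
At the end, for the whole second after the job is handed in: From the bottom: large pack, large board, small pack, small board, press plate. Each is within 10 mm of the bed's middle seen from above, within 4 mm of its height in the stack, tilted under 0.06 rad, its long axis within 0.14 rad of the line of the posts, released and at rest (horizontal distance between each of large_pack, large_board, small_pack, small_board, press_plate and press below 0.01 m and z of large_pack in the frame of press between 0.02 and 0.028 m and angle between each of large_pack, large_board, small_pack, small_board, press_plate's own z axis and vertical below 0.06 rad and angle between the x axis of each of large_pack, large_board, small_pack, small_board, press_plate and the x axis of press, either way round below 0.14 rad and linear speed of each of large_pack, large_board, small_pack, small_board, press_plate below 0.03 m/s and angular speed of each of large_pack, large_board, small_pack, small_board, press_plate below 0.3 rad/s and z of large_board in the frame of press between 0.032 and 0.04 m and z of small_pack in the frame of press between 0.042 and 0.05 m and z of small_board in the frame of press between 0.052 and 0.06 m and z of press_plate in the frame of press between 0.06 and 0.068 m); the robot touches nothing.
It fails at once if the hole punch is shoved more than 25 mm (distance of hole_punch from where it was at the start of the episode above 0.025 m).
It fails at once if the bone folder is shoved more than 25 mm (distance of bone_folder from where it was at the start of the episode above 0.025 m).
It fails at once if the eraser is shoved more than 25 mm (distance of eraser from where it was at the start of the episode above 0.025 m).
It also fails if it takes over 128 s, if anything falls off the work surface, if the arm or the gripper's body presses on something with over 40 N, if the wrist force passes 120 N, or if a joint passes its speed limit or range.

ROBOT

A 6-joint arm with a two-finger parallel gripper is mounted at the origin on a cart in front of the work surface, level with it; the furniture and walls round the work are solid. World frame = base frame: x ahead of the robot, y to its left, z up, the work surface at z = 0. Lengths are in m, angles in degrees, forces in N, time in s.
With the tool pointing down it reaches from about 0.3 to 0.75 m from the base axis. Payload 8.5 kg.
Tool frame: the origin (TCP) lies midway between the tips of the shut fingers; the grasp point (between the pads) lies 19 mm behind it; z points along the fingers, y is the line along which they close (so a half turn about z gives the same grasp; the last joint's range is limited). The gripper opens to 85 mm and grips with 20 to 120 N. Pads are 22 mm wide; open, the fingers measure 114 mm over their backs; the gripper's body (76 mm by 85 mm) begins 54 mm behind the grasp point. The pads swing forward as they close: fully open they stand 13 mm farther back than shut.
Start: joints at [-86.992, 21.807, 74.336, -0, 83.858, -12.336], TCP at [0.146, -0.53, 0.231] pointing down, gripper open.
Joint ranges: [-178.18, 178.18], [-50.72, 133.34], [12.68, 142.11], [-81.47, 261.47], [9.98, 163.14], [-165.26, 165.26]. Speed limits (degrees/s): [136.94, 136.94, 180, 180, 180, 180].

INTERFACE

Orientations are given as a 3x3 rotation matrix whose columns are the frame's x, y, z axes.
In Python, from rig import env, get_image, close_job gives the robot as it stands.
- The arm moves only by the tool step_arm, never from a script. Its argument "targets" is a list of rows, each a list of 2 entries, a list of its own where there are three numbers: the shift along the tool's x, y, z as a fraction of full scale, then the turn, a rotation vector about the tool's x, y, z as a fraction of full scale. In form: [[[x, y, z], [wx, wy, wz]], ...]. A call has 1 to 10 rows; each row is the pose to reach, as a shift and turn from the pose commanded when the call began, along the tool's axes at that moment; what a row does not reach only later rows make up. Full scale, the value 1, is 0.3 m for a shift and 45 degrees for a turn. A row lasts 1/12 s, in which the tool goes at most 41.7 mm and 7.16 degrees, less where a joint would pass 70% of its speed; a pose out of reach is approached as far as the arm can. A call with a number of a shift or a turn outside -1 to 1 is refused whole. A call with a gripper value outside its range is refused whole. "jaw" is the finger opening in mm, from 0 to 85.4, set as the call begins (left out, the last holds). The fingers move at their own pace and stop on an object; "grip_force" is the grip in N (left out, the last holds). Time passes only in rows, so rows that repeat a pose let the fingers close. It gives the time, the measured TCP pose, the force, the opening and the grip force at its end, in the units of the state.
- env.observe(): the state, without advancing time (a new reading comes with each control period).
- get_image(name): name is "side" or "top"; returns a dict with "img" (384x512x3 uint8, red, green, blue), "z_map" (384x512 float32, m along the optical axis (not along the pixel's ray), 0 where there is no reading), "intrinsics" (3x3 intrinsics, pixels), "D" ([k1, k2, p1, p2, k3] as OpenCV has them; the pictures are not rectified), "rvec" (rotation vector, rad) and "tvec" (3), from world to camera coordinates, as OpenCV has them. Camera axes: x right, y down, z forward; pixel columns grow to the right and rows downward; lengths in m; the calibration is good to about 2 mm. A picture is of the moment at which its call begins.
- close_job(): hands the job in; it is judged then, once.
The state is a dict: "time_s": time; "q": joint angles; "qvel": joint speeds; "joint_efforts": joint torques, N m; "position": TCP position; "tool_rot": TCP orientation; "ft_force": force on the tool from outside, world axes, zero at the start; "wrist_torque": the same for the moment, N m; "grip_width": finger opening in m; "gripper_force": force on a finger pad.
Only numpy, scipy, OpenCV 4.12 (cv2) and the standard library are available. Lean on these libraries where they do the work, as an engineer would, in place of code of your own. Each camera call takes 0.05 s, during which the arm holds its last target. There are 200 camera calls.

## Working session

There is one attempt and no reset: what is moved stays moved. The work goes in short steps, Python scripts to look and compute and a tool call to move; the robot and the scene stay as the last step left them, time stands still between calls to the robot, and variables do not carry over. Pictures are saved under pics/ and viewed, at most 14 in all, crops included, and the job is handed in when it is done.

Besides the shell and the picture viewer there is one more tool, called after "Emit:" as a command line: name --argument value ..., lists and objects as JSON in quotes. step_arm: Moves the arm, as the interface text tells. Its arguments: {"type":"object","properties":{"targets":{"type":"array","items":{"type":"array"}},"jaw":{"type":"number"},"grip_force":{"type":"number"}},"required":["targets"]}

```bash
ls; mkdir -p pics; cat > h.py <<'E'
import numpy as np, cv2
from rig import env, get_image, close_job
def snap(n):
    d=get_image(n); R=cv2.Rodrigues(np.array(d['rvec'],float))[0]; t=np.array(d['tvec'],float).ravel()
    z=d['z_map']; h,w=z.shape; u,v=np.meshgrid(np.arange(w),np.arange(h))
    p=cv2.undistortPoints(np.stack([u,v],-1).reshape(-1,1,2).astype(np.float64),np.array(d['intrinsics'],float),np.array(d['D'],float)).reshape(h,w,2)
    c=np.dstack([p[...,0]*z,p[...,1]*z,z]); W=(c-t)@R
    W[z==0]=np.nan
    return d['img'],W
def save(img,f,s=1.5): cv2.imwrite('pics/'+f,cv2.resize(img[...,::-1],None,fx=s,fy=s,interpolation=cv2.INTER_CUBIC))
E
python3 - <<'E'
from h import *
for n in('top','side'):
    i,W=snap(n); save(i,n+'0.png'); np.savez(n+'0.npz',i=i,W=W)
print(env.observe())
E
```

```text
pics
{'time_s': 0.1, 'q': array([-8.69920195e+01,  2.18371601e+01,  7.43788587e+01,  8.65031406e-04,
        8.38562401e+01, -1.23347724e+01]), 'qvel': array([ 0.00506397, -0.05660543, -0.03814743, -0.01907113, -0.01059537,
       -0.01199802]), 'joint_efforts': array([ 2.70240547e-03, -4.49218369e+01, -2.31653184e+01, -2.31371387e-04,
        3.66665350e-03, -2.34479410e-05]), 'position': array([ 0.14552345, -0.53013936,  0.23078236]), 'tool_rot': array([[ 9.64360691e-01,  2.64591110e-01, -5.11888995e-05],
       [ 2.64590962e-01, -9.64359909e-01,  1.26020472e-03],
       [ 2.84074444e-04, -1.22883602e-03, -9.99999205e-01]]), 'ft_force': array([-0.18723257, -0.95287776,  0.65988558]), 'wrist_torque': array([ 0.00758713, -0.01046318, -0.01480392]), 'gripper_force': 0.0, 'grip_width': 0.08544153714801829}
```

View pics/top0.png

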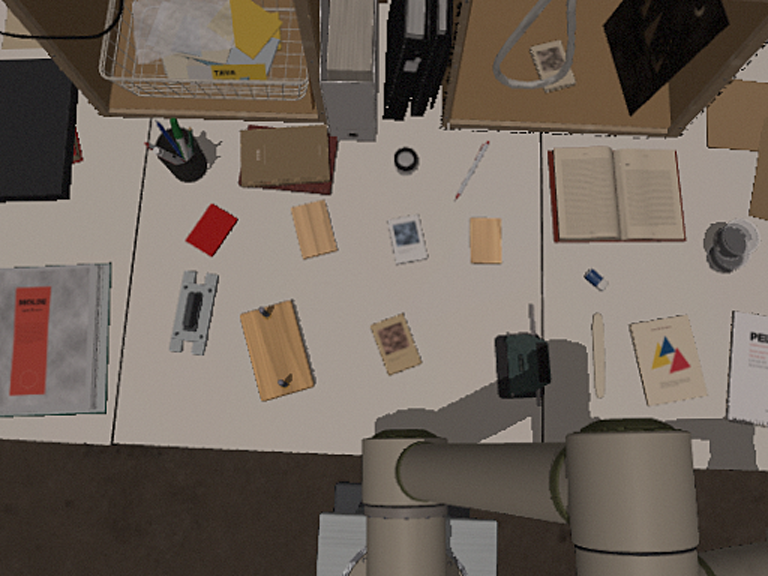

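View pics/side0.png

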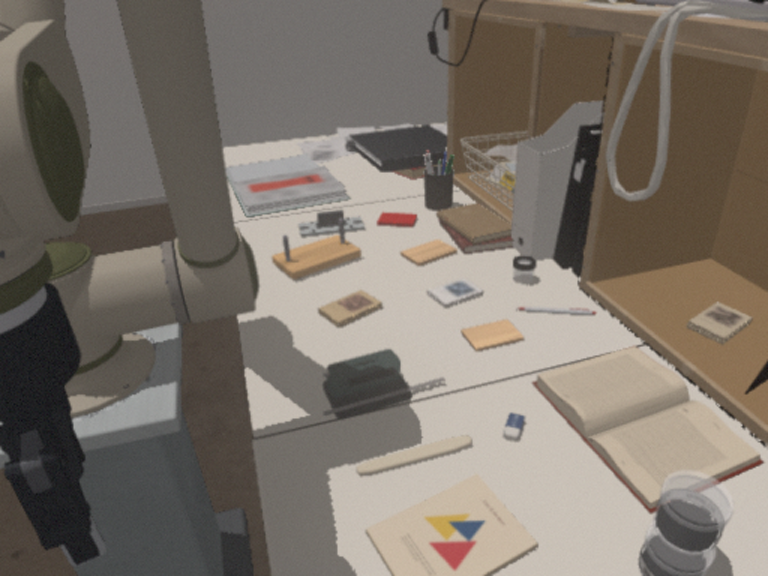

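The top view shows the press at (277,350), the plate at (193,312), the tan large pack at (397,343), the white/blue pack at (407,239), boards at (314,230) and (486,240), and the red look-alike at (211,229). Next I'll measure them all. Board size will tell the two boards apart.

```bash
cat >> h.py <<'E'
def meas(W,px,zmin,zmax,r=60,scale=1.5):
    u,v=int(px[0]/scale),int(px[1]/scale); m=np.zeros(W.shape[:2],np.uint8)
    y0,x0=max(v-r,0),max(u-r,0); s=np.s_[y0:v+r,x0:u+r]; Z=W[...,2]
    m[s]=((Z>zmin)&(Z<zmax))[s]
    n,l=cv2.connectedComponents(m,connectivity=4)
    L=l[v-3:v+4,u-3:u+4]; L=L[L>0]; k=np.bincount(L).argmax()
    P=W[l==k]; (c,(w,h),a)=cv2.minAreaRect((P[:,:2]*1000).astype(np.float32))
    if w<h: w,h,a=h,w,a+90
    a=(a+90)%180-90
    return np.round(c,1),np.round((w,h),1),round(a,1),np.round(np.percentile(P[:,2],[5,50,95])*1000,1),len(P)
E
python3 - <<'E'
from h import *
W=np.load('top0.npz')['W']
t=W[140:150,220:250,2];print('table',np.nanmedian(t))
for n,p,a,b in [('press',(277,350),.018,.03),('posts',(266,311),.05,.1),('posts2',(285,380),.05,.1),('lpack',(397,343),.006,.03),('boardA',(314,230),.004,.03),('boardB',(486,240),.004,.03),('spack',(407,239),.005,.03),('red',(211,229),.005,.03),('plate',(193,335),.005,.02),('rib',(193,310),.03,.06),('punch',(522,365),.02,.08),('eraser',(596,279),.005,.03),('folder',(598,355),.004,.03),('cup',(405,160),.01,.1)]:
    try: print(n,*meas(W,p,a,b))
    except Exception as e: print(n,e)
E
```

```text
table 0.00026706061408630205
press [439.7 252.5] [169.1 100.8] 18.7 [19.9 23.9 27.9] 2093
posts [503.  272.8] [9.7 8.2] 5.4 [51.4 75.1 85.5] 24
posts2 [375.6 230.3] [10.1  8.6] -48.1 [54.4 81.5 84.2] 21
lpack [461.3  32.4] [100.8  66.7] 22.8 [ 7.8 12.  16.3] 839
boardA [681.4 200.9] [117.  70.] 19.0 [ 5.8 10.  14.3] 836
boardB [ 668.4 -130.7] [94.4 63.3] 0.1 [ 4.9  8.3 12.6] 599
spack [666.7  17.9] [95.4 65.3] 12.5 [ 6.4 10.2 14.5] 630
red [667.9 401. ] [91. 67.] -29.0 [ 5.9  9.9 14.5] 612
plate [505.6 417.5] [157.1  69.1] -5.0 [ 6.2 10.2 15.3] 975
rib [504.4 417.2] [61.5 15.6] -4.2 [33.4 42.8 47.4] 139
punch [ 430.5 -205.1] [115.1  75.2] 4.4 [44.7 50.9 56.3] 1031
eraser [ 600.4 -343.6] [47.  24.7] 54.7 [ 7.4 11.9 16.1] 128
folder [ 457.1 -346.1] [157.2  26.1] -0.0 [ 4.7  8.4 12.7] 389
cup [812.7  27.2] [44.9 43.4] 2.0 [17.6 40.9 46.8] 224
```

Everything measures as it should: the board at (314,230) is the large one (68 wide, 10 high) and the one at (486,240) is the small one. The small pack is the white one at (407,239), not the red one at (211,229). I'll confirm that with one crop and make a planning helper.

```bash
cat >> h.py <<'E'
from scipy.spatial.transform import Rotation as Ro
def plan(*T):
    "targets (x,y,z mm, phi deg): rows as fractions from the present pose"
    o=env.observe(); R=np.array(o['tool_rot']); p=np.array(o['position'])*1000
    print('t',round(o['time_s'],2),'p',p.round(1),'phi',round(np.degrees(np.arctan2(R[1,0],R[0,0])),2),'tilt',np.degrees(np.arccos(-R[2,2])).round(2),'w',round(o['grip_width']*1000,1),'F',np.round(o['ft_force'],1),'g',o['gripper_force'],'q6',o['q'][5].round(0))
    for x,y,z,f in T:
        c,s=np.cos(np.radians(f)),np.sin(np.radians(f)); Rt=np.array([[c,s,0],[s,-c,0],[0,0,-1.]])
        d=R.T@(np.array([x,y,z])-p); w=Ro.from_matrix(R.T@Rt).as_rotvec(degrees=True)
        print(np.round(d/300,3).tolist(),np.round(w/45,3).tolist(),'rows',int(np.ceil(max(np.linalg.norm(d)/41.7,np.linalg.norm(w)/7.16))))
E
python3 - <<'E'
from h import *
i=np.load('top0.npz')['i']; save(i[115:185,105:350],'crop.png',3)
plan((300,-250,220,18),(461.3,32.4,150,22.8),(461.3,32.4,20,22.8))
E
```

```text
t 0.1 p [ 145.5 -530.1  230.8] phi 15.34 tilt 0.07 w 85.4 F [-0.2 -1.   0.7] g 0.0 q6 -12.0
[0.744, -0.764, 0.037] [-0.002, -0.0, -0.059] rows 8
[1.511, -1.529, 0.272] [-0.002, -0.0, -0.166] rows 16
[1.511, -1.529, 0.705] [-0.002, -0.0, -0.166] rows 17
```

View pics/crop.png

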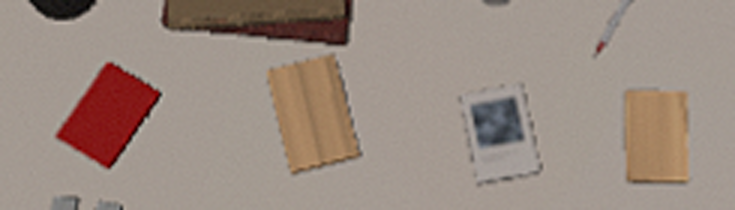

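The crop shows the red look-alike (108,115), the large board (314,113), the white and blue-grey small pack (500,135) and the small board (657,135). The small pack is the white one with the blue-grey picture. Now moving.

Emit:
step_arm --targets '[[[0.744,-0.764,0.037],[0,0,-0.059]],[[0.744,-0.764,0.037],[0,0,-0.059]],[[0.744,-0.764,0.037],[0,0,-0.059]],[[0.744,-0.764,0.037],[0,0,-0.059]],[[0.744,-0.764,0.037],[0,0,-0.059]],[[0.744,-0.764,0.037],[0,0,-0.059]],[[0.744,-0.764,0.037],[0,0,-0.059]],[[0.744,-0.764,0.037],[0,0,-0.059]],[[0.744,-0.764,0.037],[0,0,-0.059]],[[0.744,-0.764,0.037],[0,0,-0.059]]]' --jaw 85 --grip_force 40

```text
time_s: 0.93
position: [0.3005, -0.2492, 0.2203]
tool_rot: [[0.95, 0.312, -0.0], [0.312, -0.95, -0.0], [-0.0, 0.0, -1.0]]
ft_force: [0.6, -0.0, 0.6]
grip_width: 0.085
gripper_force: 0.0
```

```bash
python3 -c "
from h import *
plan((461.3,32.4,150,22.8),(461.3,32.4,40,22.8))"
```

```text
t 0.93 p [ 300.5 -249.2  220.3] phi 18.17 tilt 0.01 w 85.0 F [ 0.6 -0.   0.6] g 0.0 q6 15.0
[0.802, -0.725, 0.234] [0.0, 0.0, -0.103] rows 8
[0.802, -0.725, 0.601] [0.0, 0.0, -0.103] rows 9
```

Emit:
step_arm --targets '[[[0.802,-0.725,0.234],[0,0,-0.103]],[[0.802,-0.725,0.234],[0,0,-0.103]],[[0.802,-0.725,0.234],[0,0,-0.103]],[[0.802,-0.725,0.234],[0,0,-0.103]],[[0.802,-0.725,0.234],[0,0,-0.103]],[[0.802,-0.725,0.234],[0,0,-0.103]],[[0.802,-0.725,0.234],[0,0,-0.103]],[[0.802,-0.725,0.234],[0,0,-0.103]],[[0.802,-0.725,0.601],[0,0,-0.103]],[[0.802,-0.725,0.601],[0,0,-0.103]]]'

```text
time_s: 1.77
position: [0.4638, 0.0315, 0.0661]
tool_rot: [[0.922, 0.387, 0.005], [0.387, -0.922, -0.001], [0.004, 0.003, -1.0]]
ft_force: [1.1, -0.8, -1.5]
grip_width: 0.085
gripper_force: 0.0
```

```bash
python3 -c "
from h import *
plan((461.3,32.4,40,22.8),(461.3,32.4,-2.5,22.8))
i,W=snap('side'); save(i,'side1.png')"
```

```text
t 1.77 p [463.8  31.5  66.1] phi 22.79 tilt 0.28 w 85.0 F [ 1.1 -0.8 -1.5] g 0.0 q6 56.0
[-0.007, -0.006, 0.087] [0.004, -0.005, -0.0] rows 1
[-0.008, -0.007, 0.229] [0.004, -0.005, -0.0] rows 2
```

View pics/side1.png

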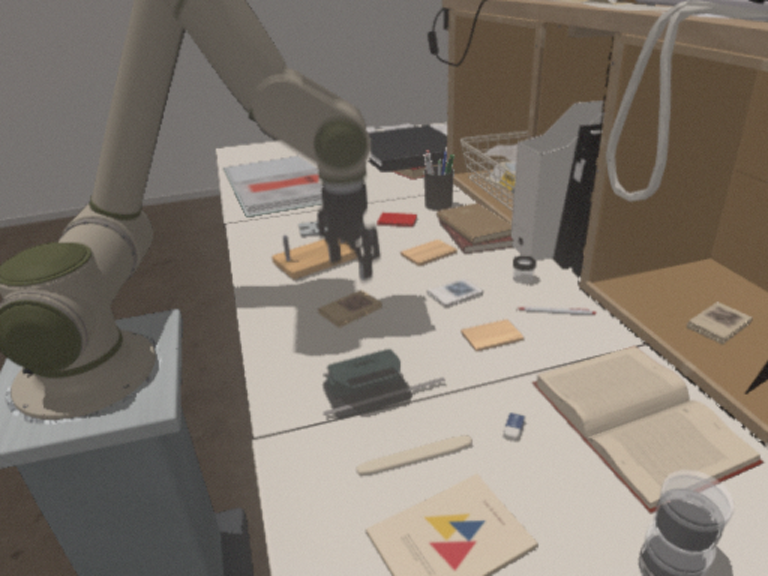

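The side view shows the gripper open above the tan pack (350,306). Descend and settle.

Emit:
step_arm --targets '[[[-0.007,-0.006,0.087],[0,0,0]],[[-0.007,-0.006,0.16],[0,0,0]],[[-0.007,-0.006,0.2],[0,0,0]],[[-0.007,-0.006,0.229],[0,0,0]],[[-0.007,-0.006,0.229],[0,0,0]],[[-0.007,-0.006,0.229],[0,0,0]]]'

```text
time_s: 2.32
position: [0.4597, 0.031, -0.0014]
tool_rot: [[0.923, 0.384, 0.0], [0.384, -0.923, -0.0], [0.0, 0.0, -1.0]]
ft_force: [-0.8, -0.0, 0.2]
grip_width: 0.0853
gripper_force: 0.0
```

```bash
python3 -c "
from h import *
plan((461.3,32.4,-2.5,22.8))"
```

```text
t 2.32 p [459.7  31.   -1.4] phi 22.57 tilt 0.02 w 85.3 F [-0.8 -0.   0.2] g 0.0 q6 57.0
[0.007, -0.002, 0.004] [0.0, -0.0, -0.005] rows 1
```

Emit:
step_arm --targets '[[[0.007,-0.002,0.003],[0,0,-0.005]],[[0.007,-0.002,0.003],[0,0,-0.005]],[[0.007,-0.002,0.003],[0,0,-0.005]],[[0.007,-0.002,0.003],[0,0,-0.005]],[[0.007,-0.002,0.003],[0,0,-0.005]],[[0.007,-0.002,0.003],[0,0,-0.005]],[[0.007,-0.002,0.003],[0,0,-0.005]],[[0.007,-0.002,0.003],[0,0,-0.005]]]' --jaw 50 --grip_force 40

```text
time_s: 2.98
position: [0.4617, 0.033, -0.0017]
tool_rot: [[0.921, 0.389, 0.003], [0.389, -0.921, -0.001], [0.002, 0.002, -1.0]]
ft_force: [-0.2, 0.0, 5.4]
grip_width: 0.0652
gripper_force: 43.4
```

```bash
python3 -c "
from h import *
plan((461.3,32.4,120,22.8),(439.3,251.5,120,18.6))"
```

```text
t 2.98 p [461.7  33.   -1.7] phi 22.87 tilt 0.16 w 65.2 F [-0.2  0.   5.4] g 43.37572932243347 q6 57.0
[-0.001, 0.002, -0.406] [0.002, -0.003, 0.001] rows 3
[0.215, -0.7, -0.406] [0.002, -0.003, 0.095] rows 7
```

Emit:
step_arm --targets '[[[0,0,-0.1],[0,0,0]],[[0,0,-0.25],[0,0,0]],[[0,0,-0.4],[0,0,0]],[[0,0,-0.4],[0,0,0]],[[0,0,-0.4],[0,0,0]]]'

```text
time_s: 3.4
position: [0.4622, 0.033, 0.1201]
tool_rot: [[0.921, 0.389, 0.007], [0.389, -0.921, -0.001], [0.006, 0.004, -1.0]]
ft_force: [0.5, 0.1, -1.7]
grip_width: 0.0647
gripper_force: 46.0
```

```bash
python3 -c "
from h import *
plan((439.3,251.5,120,18.6),(439.3,251.5,60,18.6))"
```

```text
t 3.4 p [462.2  33.  120.1] phi 22.88 tilt 0.41 w 64.7 F [ 0.5  0.1 -1.7] g 45.969430804252625 q6 57.0
[0.213, -0.701, -0.001] [0.005, -0.008, 0.095] rows 6
[0.212, -0.701, 0.199] [0.005, -0.008, 0.095] rows 6
```

Emit:
step_arm --targets '[[[0.035,-0.117,0],[0,0,0.02]],[[0.07,-0.234,0],[0,0,0.04]],[[0.105,-0.35,0],[0,0,0.06]],[[0.14,-0.467,0],[0,0,0.08]],[[0.175,-0.584,0],[0.003,-0.004,0.09]],[[0.213,-0.701,0],[0.005,-0.008,0.095]],[[0.213,-0.701,0],[0.005,-0.008,0.095]],[[0.213,-0.701,0],[0.005,-0.008,0.095]],[[0.213,-0.701,0],[0.005,-0.008,0.095]]]'

```text
time_s: 4.15
position: [0.4375, 0.2513, 0.116]
tool_rot: [[0.948, 0.319, -0.009], [0.319, -0.948, 0.001], [-0.009, -0.004, -1.0]]
ft_force: [0.4, -0.5, -0.7]
grip_width: 0.0651
gripper_force: 45.9
```

```bash
python3 -c "
from h import *
plan((439.3,251.5,60,18.6),(439.3,251.5,30,18.6),(439.3,251.5,23.5,18.6))
i,W=snap('top'); save(i[130:330,120:320],'top2.png',3)"
```

```text
t 4.15 p [437.5 251.3 116. ] phi 18.61 tilt 0.53 w 65.1 F [ 0.4 -0.5 -0.7] g 45.94301640987396 q6 88.0
[0.008, 0.002, 0.187] [-0.004, 0.011, 0.0] rows 2
[0.008, 0.002, 0.287] [-0.004, 0.011, 0.0] rows 3
[0.009, 0.003, 0.308] [-0.004, 0.011, 0.0] rows 3
```

View pics/top2.png

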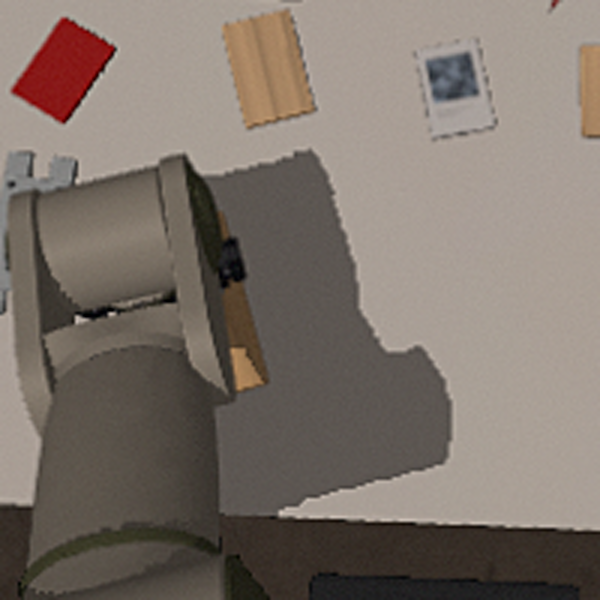

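The arm hides the press (220,280) in the top view, so I'll descend by the numbers.

Emit:
step_arm --targets '[[[0.008,0.002,0.1],[-0.004,0.008,0]],[[0.008,0.002,0.187],[-0.004,0.008,0]],[[0.008,0.002,0.24],[-0.004,0.008,0]],[[0.008,0.002,0.27],[-0.004,0.008,0]],[[0.008,0.002,0.27],[-0.004,0.008,0]],[[0.008,0.002,0.27],[-0.004,0.008,0]],[[0.008,0.002,0.27],[-0.004,0.008,0]]]'

```text
time_s: 4.78
position: [0.4406, 0.2518, 0.0371]
tool_rot: [[0.948, 0.318, 0.001], [0.318, -0.948, 0.001], [0.002, -0.0, -1.0]]
ft_force: [-1.3, -0.2, -1.0]
grip_width: 0.065
gripper_force: 45.9
```

```bash
python3 -c "
from h import *
plan((439.3,251.5,30,18.6),(439.3,251.5,24,18.6))
i,W=snap('side'); save(i[130:230,150:280],'side2.png',5)"
```

```text
t 4.78 p [440.6 251.8  37.1] phi 18.54 tilt 0.1 w 65.0 F [-1.3 -0.2 -1. ] g 45.918506383895874 q6 88.0
[-0.005, -0.0, 0.024] [-0.001, -0.002, -0.001] rows 1
[-0.005, -0.0, 0.044] [-0.001, -0.002, -0.001] rows 1
```

View pics/side2.png

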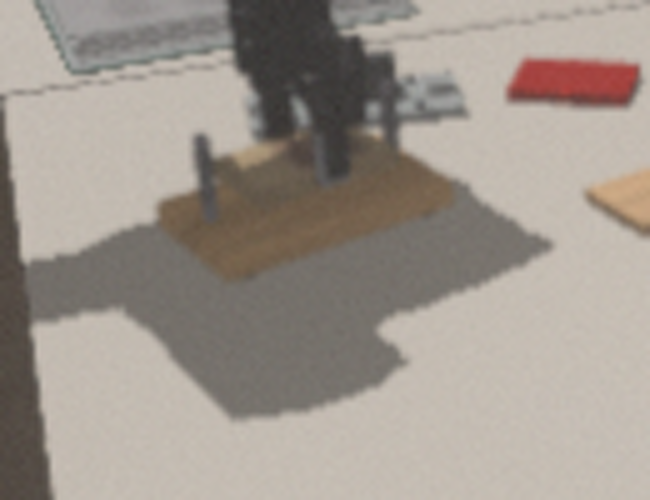

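The pack is level, just above the bed and between the posts at (205,180) and (390,100). Lower it and release.

Emit:
step_arm --targets '[[[-0.003,0,0.024],[0,0,0]],[[-0.003,0,0.034],[0,0,0]],[[-0.003,0,0.044],[0,0,0]],[[-0.003,0,0.044],[0,0,0]],[[-0.003,0,0.044],[0,0,0]]]'

```text
time_s: 5.25
position: [0.439, 0.2518, 0.0228]
tool_rot: [[0.948, 0.319, -0.001], [0.319, -0.948, 0.0], [-0.0, -0.001, -1.0]]
ft_force: [-0.3, 0.1, -0.4]
grip_width: 0.0652
gripper_force: 45.9
```

Emit:
step_arm --targets '[[[0,0,0],[0,0,0]],[[0,0,0],[0,0,0]],[[0,0,0],[0,0,0]],[[0,0,0],[0,0,0]],[[0,0,-0.05],[0,0,0]],[[0,0,-0.15],[0,0,0]],[[0,0,-0.29],[0,0,0]],[[0,0,-0.43],[0,0,0]],[[0,0,-0.43],[0,0,0]],[[0,0,-0.43],[0,0,0]]]' --jaw 85

```text
time_s: 6.08
position: [0.4398, 0.252, 0.154]
tool_rot: [[0.948, 0.319, 0.005], [0.319, -0.948, 0.002], [0.005, -0.0, -1.0]]
ft_force: [0.4, -0.0, -0.9]
grip_width: 0.0851
gripper_force: 0.0
```

```bash
python3 -c "
from h import *
plan((680,200,150,19))"
```

```text
t 6.08 p [439.8 252.  154. ] phi 18.59 tilt 0.28 w 85.1 F [ 0.4 -0.  -0.9] g 0.0 q6 88.0
[0.703, 0.419, 0.017] [-0.0, -0.006, -0.009] rows 6
```

Emit:
step_arm --targets '[[[0.245,0.98,-0.1],[0,0,0]],[[0.245,0.98,-0.1],[0,0,0]],[[0.245,0.98,-0.1],[0,0,0]],[[0.245,0.98,-0.1],[0,0,0]],[[0.245,0.98,-0.1],[0,0,0]],[[0.245,0.98,-0.1],[0,0,0]],[[0.245,0.98,-0.1],[0,0,0]],[[0.245,0.98,-0.1],[0,0,0]],[[0.245,0.98,-0.1],[0,0,0]]]'

```text
time_s: 6.83
position: [0.6033, -0.0065, 0.1797]
tool_rot: [[0.949, 0.315, -0.002], [0.315, -0.949, 0.001], [-0.002, -0.001, -1.0]]
ft_force: [-0.1, 0.4, 0.2]
grip_width: 0.0851
gripper_force: 0.0
```

```bash
cat >> h.py <<'E'
def fit(W,guess,L,B,zmin,zmax):
    "known-size rectangle fit: maximise points inside minus outside, near guess (mm,deg)"
    from scipy.optimize import minimize
    P=W.reshape(-1,3)*1000; P=P[np.isfinite(P[:,2])]
    q=P[np.hypot(P[:,0]-guess[0],P[:,1]-guess[1])<90]; q=q[(q[:,2]>zmin)&(q[:,2]<zmax)][:,:2]
    def cost(g):
        c,s=np.cos(np.radians(g[2])),np.sin(np.radians(g[2])); d=q-g[:2]
        a=np.abs(d@[c,s])-L/2; b=np.abs(d@[-s,c])-B/2
        return np.minimum(np.maximum(np.maximum(a,b),0),8).sum()
    best=min((minimize(cost,[guess[0]+i,guess[1]+j,guess[2]],method='Nelder-Mead',options=dict(initial_simplex=[[guess[0]+i,guess[1]+j,guess[2]],[guess[0]+i+6,guess[1]+j,guess[2]],[guess[0]+i,guess[1]+j+6,guess[2]],[guess[0]+i,guess[1]+j,guess[2]+5]])) for i in(-3,3) for j in(-3,3)),key=lambda r:r.fun)
    return best.x.round(1),round(best.fun/len(q),2),len(q)
E
python3 - <<'E'
from h import *
i,W=snap('top'); save(i,'top3.png'); np.savez('top3.npz',i=i,W=W)
W0=np.load('top0.npz')['W']
print('pack',fit(W,(439,251,18.6),101,66,31,43),fit(W0,(461,32,22.8),101,66,6,18))
for X in (W0,W):
    print('press',fit(X,(439,251,18.6),168,100,17,30))
    print('A',fit(X,(681,201,17),106,68,5,16))
    print('S',fit(X,(667,18,12),90,62,5,16))
    print('B',fit(X,(668,-131,0),90,60,4,14))
plan((681,201,150,17))
E
```

```text
pack (array([455. , 254.2,  18.7]), np.float64(0.01), 538) (array([461.5,  32.3,  22.4]), np.float64(0.26), 863)
press (array([439.4, 252.5,  18.7]), np.float64(0.0), 2072)
A (array([678. , 200.1,  18.1]), np.float64(0.92), 904)
S (array([665.3,  17.9,  12.4]), np.float64(0.98), 712)
B (array([ 6.696e+02, -1.337e+02,  1.000e-01]), np.float64(1.78), 765)
press (array([447.3, 254.7,  19.3]), np.float64(0.0), 617)
A (array([678.4, 199.5,  16.9]), np.float64(0.81), 897)
S (array([670.,  15.,  12.]), np.float64(1.54), 57)
B (array([ 668.9, -136.2,   -4.2]), np.float64(0.97), 593)
t 6.88 p [602.2  -4.4 179.8] phi 18.46 tilt 0.2 w 84.9 F [0.  1.  0.1] g 0.0 q6 60.0
[0.466, -0.566, 0.099] [-0.003, 0.004, 0.032] rows 6
```

View pics/top3.png

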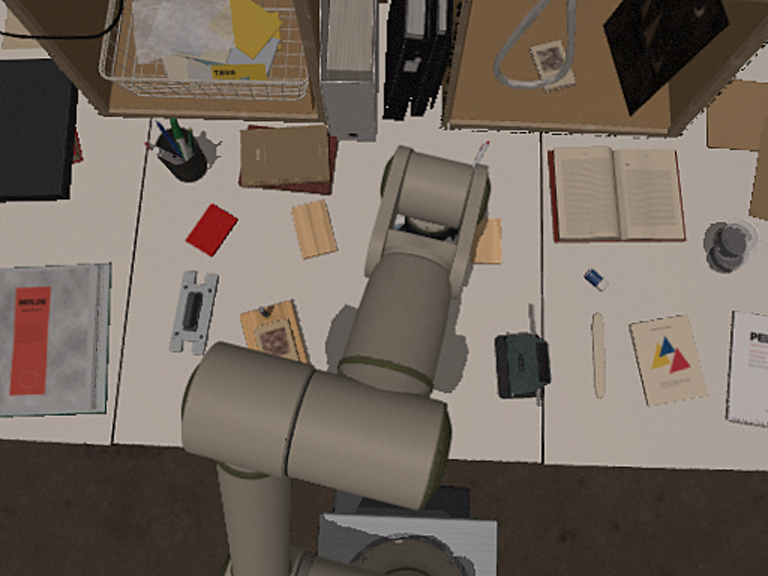

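The pack is seen lying on the bed at (275,340), its near end hidden by the elbow. I'll check its far end along the press axis.

```bash
python3 - <<'E'
from h import *
c=np.array([439.3,252.]);e=np.radians(18.6);E=np.array([[np.cos(e),np.sin(e)],[-np.sin(e),np.cos(e)]])
for f,lo,hi in(('top3.npz',32,40),):
    P=np.load(f)['W'].reshape(-1,3)*1000;P=P[(P[:,2]>lo)&(P[:,2]<hi)&(np.hypot(*(P[:,:2]-c).T)<75)]
    a=(P[:,:2]-c)@E.T
    k=abs(a[:,1])<25; print('far end',np.percentile(a[k,0],[97,99,100]).round(1))
    k=(a[:,0]>25)&(a[:,0]<45); print('sides',np.percentile(a[k,1],[0,1,3,97,99,100]).round(1),k.sum())
P=np.load('top0.npz')['W'].reshape(-1,3)*1000
for n,c,f,lo,hi in(('A',(678.2,199.9),17.5,6.5,13.5),('S',(665.5,18),12.4,6.5,13.5),('B',(668.5,-131),0,5,11),('L',(461.5,32.3),22.6,8,16)):
    e=np.radians(f);E=np.array([[np.cos(e),np.sin(e)],[-np.sin(e),np.cos(e)]])
    Q=P[(P[:,2]>lo)&(P[:,2]<hi)]; a=(Q[:,:2]-c)@E.T; 
    k=(abs(a[:,1])<22)&(abs(a[:,0])<75);print(n,'x',np.percentile(a[k,0],[1,3,97,99]).round(1),end=' ')
    k=(abs(a[:,0])<35)&(abs(a[:,1])<55);print('y',np.percentile(a[k,1],[1,3,97,99]).round(1))
E
```

```text
far end [47.4 48.5 49.5]
sides [-35.3 -35.1 -33.9  28.2  29.6  30.6] 151
A x [-53.2 -51.9  51.3  53.4] y [-33.9 -32.4  32.2  33.6]
S x [-43.9 -42.2  43.4  52.4] y [-32.7 -29.4  29.9  31.1]
B x [-51.2 -42.2  44.7  62.4] y [-49.2 -31.1  27.2  39.2]
L x [-49.5 -46.9  46.7  49. ] y [-31.5 -30.4  31.1  32.3]
```

The pack is within about 3 mm of centre. Next, the large board.

```bash
python3 -c "
from h import *
plan((678,200,150,17.7),(678,200,50,17.7),(678,200,20,17.7))"
```

```text
t 6.88 p [602.2  -4.4 179.8] phi 18.46 tilt 0.2 w 84.9 F [0.  1.  0.1] g 0.0 q6 60.0
[0.456, -0.566, 0.099] [-0.003, 0.003, 0.017] rows 6
[0.457, -0.565, 0.433] [-0.003, 0.003, 0.017] rows 7
[0.457, -0.565, 0.533] [-0.003, 0.003, 0.017] rows 7
```

Emit:
step_arm --targets '[[[0.455,-0.565,0.1],[0,0,0.017]],[[0.455,-0.565,0.1],[0,0,0.017]],[[0.455,-0.565,0.1],[0,0,0.017]],[[0.455,-0.565,0.1],[0,0,0.017]],[[0.455,-0.565,0.1],[0,0,0.017]],[[0.455,-0.565,0.1],[0,0,0.017]],[[0.455,-0.565,0.25],[0,0,0.017]],[[0.455,-0.565,0.35],[0,0,0.017]],[[0.455,-0.565,0.43],[0,0,0.017]],[[0.455,-0.565,0.43],[0,0,0.017]]]'

```text
time_s: 7.72
position: [0.6734, 0.2017, 0.0462]
tool_rot: [[0.951, 0.308, -0.013], [0.308, -0.952, -0.001], [-0.012, -0.003, -1.0]]
ft_force: [-0.2, -0.5, -1.7]
grip_width: 0.0852
gripper_force: 0.0
```

Emit:
step_arm --targets '[[[0,0,0],[0,0,0]],[[0,0,0],[0,0,0]],[[0,0,0],[0,0,0]]]'

```text
time_s: 7.97
position: [0.6785, 0.2011, 0.0553]
tool_rot: [[0.952, 0.306, 0.003], [0.306, -0.952, 0.001], [0.004, 0.0, -1.0]]
ft_force: [-0.1, -0.2, -0.5]
grip_width: 0.085
gripper_force: 0.0
```

```bash
python3 -c "
from h import *
plan((678,200,0,17.7))"
```

```text
t 7.97 p [678.5 201.1  55.3] phi 17.84 tilt 0.21 w 85.0 F [-0.1 -0.2 -0.5] g 0.0 q6 79.0
[-0.003, 0.003, 0.184] [0.0, -0.005, 0.003] rows 2
```

Emit:
step_arm --targets '[[[-0.002,0.003,0.08],[0,0,0]],[[-0.002,0.003,0.14],[0,0,0]],[[-0.002,0.003,0.176],[0,0,0]],[[-0.002,0.003,0.176],[0,0,0]],[[-0.002,0.003,0.176],[0,0,0]],[[-0.002,0.003,0.176],[0,0,0]]]'

```text
time_s: 8.47
position: [0.6783, 0.1998, 0.0018]
tool_rot: [[0.952, 0.306, 0.002], [0.306, -0.952, 0.001], [0.003, -0.0, -1.0]]
ft_force: [0.1, -0.3, 0.2]
grip_width: 0.0851
gripper_force: 0.0
```

```bash
python3 -c "
from h import *
plan((678,200,0,17.7))"
```

```text
t 8.47 p [678.3 199.8   1.8] phi 17.82 tilt 0.15 w 85.1 F [ 0.1 -0.3  0.2] g 0.0 q6 79.0
[-0.001, -0.001, 0.006] [-0.0, -0.003, 0.003] rows 1
```

Emit:
step_arm --targets '[[[0,0,0.006],[0,0,0]],[[0,0,0.006],[0,0,0]],[[0,0,0.006],[0,0,0]],[[0,0,0.006],[0,0,0]],[[0,0,0.006],[0,0,0]],[[0,0,0.006],[0,0,0]],[[0,0,0.006],[0,0,0]],[[0,0,0.006],[0,0,0]]]' --jaw 50

```text
time_s: 9.13
position: [0.678, 0.1998, -0.0002]
tool_rot: [[0.952, 0.306, 0.002], [0.306, -0.952, 0.001], [0.002, -0.0, -1.0]]
ft_force: [-1.2, 0.2, 5.1]
grip_width: 0.066
gripper_force: 44.4
```

Emit:
step_arm --targets '[[[0,0,-0.1],[0,0,0]],[[0,0,-0.22],[0,0,0]],[[0,0,-0.34],[0,0,0]],[[0,0,-0.43],[0,0,0]],[[0,0,-0.43],[0,0,0]],[[0,0,-0.43],[0,0,0]]]'

```text
time_s: 9.63
position: [0.678, 0.1997, 0.1293]
tool_rot: [[0.952, 0.306, 0.004], [0.306, -0.952, 0.001], [0.004, 0.0, -1.0]]
ft_force: [0.2, -0.0, -0.9]
grip_width: 0.0658
gripper_force: 45.2
```

```bash
python3 -c "
from h import *
plan((439,252.5,130,18.6))"
```

```text
t 9.63 p [678.  199.7 129.3] phi 17.82 tilt 0.21 w 65.8 F [ 0.2 -0.  -0.9] g 45.220239758491516 q6 79.0
[-0.705, -0.411, -0.005] [0.0, -0.005, -0.017] rows 6
```

Emit:
step_arm --targets '[[[-0.12,-0.07,0],[0,0,-0.003]],[[-0.24,-0.14,0],[0,0,-0.006]],[[-0.36,-0.21,0],[0,0,-0.009]],[[-0.48,-0.28,0],[0,0,-0.012]],[[-0.59,-0.345,0],[0,0,-0.015]],[[-0.67,-0.39,0],[0,0,-0.017]],[[-0.705,-0.411,0],[0,0,-0.017]],[[-0.705,-0.411,0],[0,0,-0.017]],[[-0.705,-0.411,0],[0,0,-0.017]],[[-0.705,-0.411,0],[0,0,-0.017]]]'

```text
time_s: 10.47
position: [0.4398, 0.252, 0.1269]
tool_rot: [[0.948, 0.318, 0.0], [0.318, -0.948, 0.0], [0.0, -0.0, -1.0]]
ft_force: [0.7, 0.3, -0.8]
grip_width: 0.0662
gripper_force: 45.2
```

Emit:
step_arm --targets '[[[0,0,0.09],[0,0,0]],[[0,0,0.17],[0,0,0]],[[0,0,0.23],[0,0,0]],[[0,0,0.27],[0,0,0]],[[0,0,0.27],[0,0,0]],[[0,0,0.27],[0,0,0]],[[0,0,0.27],[0,0,0]]]'

```text
time_s: 11.05
position: [0.4395, 0.2522, 0.0468]
tool_rot: [[0.948, 0.318, 0.001], [0.318, -0.948, 0.001], [0.001, -0.0, -1.0]]
ft_force: [-0.1, -0.3, -0.7]
grip_width: 0.066
gripper_force: 45.2
```

```bash
python3 -c "
from h import *
plan((439,252.5,37,18.6))"
```

```text
t 11.05 p [439.5 252.2  46.8] phi 18.55 tilt 0.07 w 66.0 F [-0.1 -0.3 -0.7] g 45.20725429058075 q6 88.0
[-0.001, -0.001, 0.033] [-0.001, -0.001, -0.001] rows 1
```

Emit:
step_arm --targets '[[[0,0,0.015],[0,0,0]],[[0,0,0.025],[0,0,0]],[[0,0,0.033],[0,0,0]],[[0,0,0.033],[0,0,0]],[[0,0,0.033],[0,0,0]]]'

```text
time_s: 11.47
position: [0.4384, 0.2523, 0.0364]
tool_rot: [[0.948, 0.319, -0.0], [0.319, -0.948, 0.0], [-0.0, -0.001, -1.0]]
ft_force: [0.4, -0.4, -0.5]
grip_width: 0.0657
gripper_force: 45.2
```

Emit:
step_arm --targets '[[[0,0,0],[0,0,0]],[[0,0,0],[0,0,0]],[[0,0,0],[0,0,0]],[[0,0,0],[0,0,0]],[[0,0,-0.05],[0,0,0]],[[0,0,-0.15],[0,0,0]],[[0,0,-0.27],[0,0,0]],[[0,0,-0.38],[0,0,0]],[[0,0,-0.38],[0,0,0]],[[0,0,-0.38],[0,0,0]]]' --jaw 85

```text
time_s: 12.3
position: [0.439, 0.2525, 0.1518]
tool_rot: [[0.948, 0.319, 0.003], [0.319, -0.948, 0.002], [0.004, -0.0, -1.0]]
ft_force: [-0.7, -0.3, -0.8]
grip_width: 0.085
gripper_force: 0.0
```

```bash
python3 -c "
from h import *
plan((660,120,160,14),(665.5,18,140,12.4),(665.5,18,50,12.4))"
```

```text
t 12.3 p [439.  252.5 151.8] phi 18.59 tilt 0.21 w 85.0 F [-0.7 -0.3 -0.8] g 0.0 q6 88.0
[0.558, 0.653, -0.026] [-0.001, -0.005, 0.102] rows 7
[0.466, 0.981, 0.041] [-0.001, -0.005, 0.138] rows 8
[0.465, 0.982, 0.341] [-0.001, -0.005, 0.138] rows 9
```

Emit:
step_arm --targets '[[[0.465,0.981,0.04],[0,0,0.138]],[[0.465,0.981,0.04],[0,0,0.138]],[[0.465,0.981,0.04],[0,0,0.138]],[[0.465,0.981,0.04],[0,0,0.138]],[[0.465,0.981,0.04],[0,0,0.138]],[[0.465,0.981,0.04],[0,0,0.138]],[[0.465,0.981,0.04],[0,0,0.138]],[[0.465,0.981,0.04],[0,0,0.138]],[[0.465,0.981,0.2],[0,0,0.138]],[[0.465,0.981,0.3],[0,0,0.138]]]'

```text
time_s: 13.13
position: [0.6653, 0.0158, 0.0577]
tool_rot: [[0.977, 0.212, 0.001], [0.212, -0.977, 0.0], [0.001, -0.0, -1.0]]
ft_force: [0.1, 0.8, -1.3]
grip_width: 0.0853
gripper_force: 0.0
```

Emit:
step_arm --targets '[[[0,0,0],[0,0,0]],[[0,0,0],[0,0,0]],[[0,0,0],[0,0,0]],[[0,0,0],[0,0,0]]]'

```text
time_s: 13.47
position: [0.6654, 0.018, 0.0627]
tool_rot: [[0.977, 0.215, 0.004], [0.215, -0.977, -0.0], [0.003, 0.001, -1.0]]
ft_force: [-0.1, -0.2, 0.0]
grip_width: 0.0851
gripper_force: 0.0
```

```bash
cat >> h.py <<'E'
def stack(W,lo,hi,c=(439.3,252.),f=18.6):
    e=np.radians(f);E=np.array([[np.cos(e),np.sin(e)],[-np.sin(e),np.cos(e)]])
    P=W.reshape(-1,3)*1000; P=P[(P[:,2]>lo)&(P[:,2]<hi)]; a=(P[:,:2]-c)@E.T
    k=(abs(a[:,0])<59)&(abs(a[:,1])<50); a=a[k]; print(n:=k.sum(),'z',np.percentile(P[k,2],[5,50,95]).round(1) if n else '',
     'x',np.percentile(a[:,0],[1,3,97,99]).round(1),'y',np.percentile(a[:,1],[1,3,97,99]).round(1))
    (q,(w,h),r)=cv2.minAreaRect(a.astype(np.float32)); print(' rect',np.round(q,1),round(w,1),round(h,1),round(r,1))
E
python3 - <<'E'
from h import *
plan((665.5,18,0,12.4))
i,W=snap('side'); save(i[120:230,140:300],'side3.png',4.5); 
stack(W,41,52)
i,W=snap('top'); stack(W,41,52)
E
```

```text
t 13.47 p [665.4  18.   62.7] phi 12.4 tilt 0.2 w 85.1 F [-0.1 -0.2  0. ] g 0.0 q6 69.0
[-0.0, -0.0, 0.209] [0.001, -0.004, 0.0] rows 2
350 z [42.6 45.9 47.6] x [-54.9 -54.3  46.7  49.2] y [-35.9 -34.8  30.8  34.1]
 rect [-2.7 -0.7] 74.5 107.2 89.9Traceback (most recent call last):
  File "<stdin>", line 5, in <module>
  File "h.py", line 45, in stack
    'x',np.percentile(a[:,0],[1,3,97,99]).round(1),'y',np.percentile(a[:,1],[1,3,97,99]).round(1))
        ~~~~~~~~~~~~~^^^^^^^^^^^^^^^^^^^^
    return _quantile_unchecked(
        a, q, axis, out, overwrite_input, method, keepdims, weights)
    return _ureduce(a,
                    func=_quantile_ureduce_func,
    ...<5 lines>...
                    overwrite_input=overwrite_input,
                    method=method)
    r = func(a, **kwargs)
    result = _quantile(arr,
                       quantiles=q,
    ...<2 lines>...
                       out=out,
                       weights=wgt)
    slices_having_nans = np.isnan(arr[-1, ...])
                                  ~~~^^^^^^^^^
IndexError: index -1 is out of bounds for axis 0 with size 0
```

View pics/side3.png

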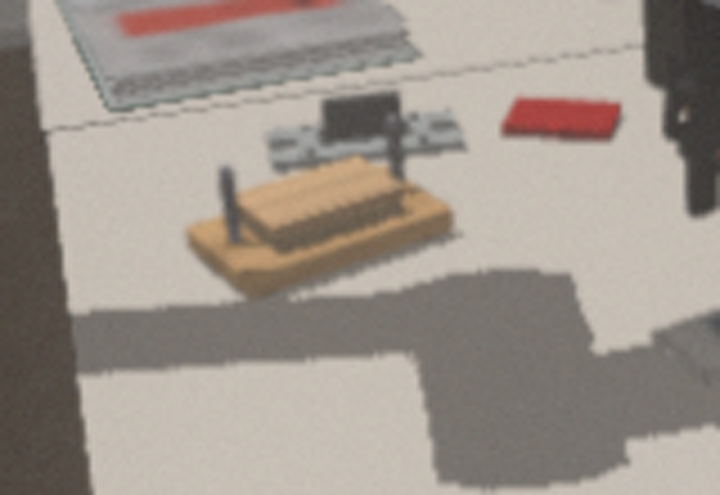

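The large board (320,200) lies flat on the pack between the posts, top at 46 mm as it should be, offset about 2.5 mm. Now the small pack.

Emit:
step_arm --targets '[[[0,0,0.08],[0,0,0]],[[0,0,0.14],[0,0,0]],[[0,0,0.18],[0,0,0]],[[0,0,0.203],[0,0,0]],[[0,0,0.203],[0,0,0]],[[0,0,0.203],[0,0,0]],[[0,0,0.203],[0,0,0]]]'

```text
time_s: 14.15
position: [0.6651, 0.0177, 0.0006]
tool_rot: [[0.977, 0.214, 0.002], [0.214, -0.977, 0.0], [0.002, 0.0, -1.0]]
ft_force: [0.4, -0.6, -1.2]
grip_width: 0.0848
gripper_force: 0.0
```

Emit:
step_arm --targets '[[[0,0,0],[0,0,0]],[[0,0,0],[0,0,0]],[[0,0,0],[0,0,0]],[[0,0,0],[0,0,0]],[[0,0,0],[0,0,0]],[[0,0,0],[0,0,0]],[[0,0,0],[0,0,0]],[[0,0,0],[0,0,0]]]' --jaw 45

```text
time_s: 14.82
position: [0.6649, 0.0178, 0.0006]
tool_rot: [[0.977, 0.214, 0.001], [0.214, -0.977, 0.0], [0.001, 0.0, -1.0]]
ft_force: [-1.9, 0.3, 6.1]
grip_width: 0.0603
gripper_force: 43.1
```

Emit:
step_arm --targets '[[[0,0,-0.1],[0,0,0]],[[0,0,-0.22],[0,0,0]],[[0,0,-0.34],[0,0,0]],[[0,0,-0.45],[0,0,0]],[[0,0,-0.45],[0,0,0]],[[0,0,-0.45],[0,0,0]]]'

```text
time_s: 15.32
position: [0.6651, 0.0177, 0.1367]
tool_rot: [[0.977, 0.214, 0.004], [0.214, -0.977, -0.0], [0.004, 0.001, -1.0]]
ft_force: [-0.2, 0.1, -1.6]
grip_width: 0.0602
gripper_force: 43.8
```

```bash
python3 -c "
from h import *
plan((439.5,252.5,135,18.6))"
```

```text
t 15.32 p [665.1  17.7 136.7] phi 12.38 tilt 0.24 w 60.2 F [-0.2  0.1 -1.6] g 43.84126424789429 q6 69.0
[-0.567, -0.926, 0.002] [0.002, -0.005, -0.138] rows 8
```

Emit:
step_arm --targets '[[[-0.07,-0.115,0],[0,0,-0.017]],[[-0.14,-0.23,0],[0,0,-0.034]],[[-0.21,-0.345,0],[0,0,-0.051]],[[-0.28,-0.46,0],[0,0,-0.068]],[[-0.35,-0.575,0],[0,0,-0.085]],[[-0.42,-0.69,0],[0,0,-0.102]],[[-0.49,-0.8,0],[0,0,-0.12]],[[-0.54,-0.88,0],[0,0,-0.132]],[[-0.567,-0.926,0],[0,0,-0.138]],[[-0.567,-0.926,0],[0,0,-0.138]]]'

```text
time_s: 16.15
position: [0.4358, 0.2544, 0.1335]
tool_rot: [[0.947, 0.322, -0.003], [0.322, -0.947, 0.0], [-0.003, -0.001, -1.0]]
ft_force: [-0.3, -1.2, -1.2]
grip_width: 0.0602
gripper_force: 43.8
```

Emit:
step_arm --targets '[[[0,0,0],[0,0,0]],[[0,0,0.09],[0,0,0]],[[0,0,0.17],[0,0,0]],[[0,0,0.23],[0,0,0]],[[0,0,0.26],[0,0,0]],[[0,0,0.26],[0,0,0]],[[0,0,0.26],[0,0,0]],[[0,0,0.26],[0,0,0]]]'

```text
time_s: 16.82
position: [0.4396, 0.2526, 0.0573]
tool_rot: [[0.948, 0.318, 0.001], [0.318, -0.948, 0.001], [0.002, -0.0, -1.0]]
ft_force: [-0.2, 0.4, -0.1]
grip_width: 0.0601
gripper_force: 43.8
```

```bash
python3 -c "
from h import *
plan((439.5,252.5,47,18.6))"
```

```text
t 16.82 p [439.6 252.6  57.3] phi 18.55 tilt 0.09 w 60.1 F [-0.2  0.4 -0.1] g 43.82028043270111 q6 88.0
[-0.0, 0.0, 0.034] [-0.001, -0.002, -0.001] rows 1
```

Emit:
step_arm --targets '[[[0,0,0.015],[0,0,0]],[[0,0,0.025],[0,0,0]],[[0,0,0.033],[0,0,0]],[[0,0,0.033],[0,0,0]],[[0,0,0.033],[0,0,0]]]'

```text
time_s: 17.23
position: [0.4387, 0.2527, 0.0466]
tool_rot: [[0.948, 0.319, -0.0], [0.319, -0.948, 0.001], [0.0, -0.001, -1.0]]
ft_force: [0.6, -0.5, -1.9]
grip_width: 0.0601
gripper_force: 43.8
```

Emit:
step_arm --targets '[[[0,0,0],[0,0,0]],[[0,0,0],[0,0,0]],[[0,0,0],[0,0,0]],[[0,0,0],[0,0,0]],[[0,0,-0.05],[0,0,0]],[[0,0,-0.15],[0,0,0]],[[0,0,-0.27],[0,0,0]],[[0,0,-0.38],[0,0,0]],[[0,0,-0.38],[0,0,0]],[[0,0,-0.38],[0,0,0]]]' --jaw 85

```text
time_s: 18.07
position: [0.4393, 0.2529, 0.162]
tool_rot: [[0.948, 0.319, 0.003], [0.319, -0.948, 0.002], [0.004, -0.0, -1.0]]
ft_force: [-0.2, -0.7, -1.4]
grip_width: 0.0848
gripper_force: 0.0
```

```bash
python3 -c "
from h import *
plan((600,60,170,10),(668.4,-131,150,0))"
```

```text
t 18.07 p [439.3 252.9 162. ] phi 18.59 tilt 0.21 w 84.8 F [-0.2 -0.7 -1.4] g 0.0 q6 88.0
[0.303, 0.78, -0.026] [-0.001, -0.005, 0.191] rows 7
[0.316, 1.456, 0.04] [-0.001, -0.004, 0.413] rows 11
```

Emit:
step_arm --targets '[[[0.3,0.78,0],[0,0,0.19]],[[0.3,0.78,0],[0,0,0.19]],[[0.3,0.78,0],[0,0,0.19]],[[0.3,0.78,0],[0,0,0.19]],[[0.3,0.78,0],[0,0,0.19]],[[0.3,0.78,0],[0,0,0.19]],[[0.3,0.78,0],[0,0,0.19]],[[0.3,0.78,0],[0,0,0.19]]]'

```text
time_s: 18.73
position: [0.5989, 0.0577, 0.158]
tool_rot: [[0.985, 0.171, -0.004], [0.171, -0.985, 0.001], [-0.004, -0.001, -1.0]]
ft_force: [-0.8, 0.7, 0.2]
grip_width: 0.0852
gripper_force: 0.0
```

```bash
python3 -c "
from h import *
i,W=snap('side'); stack(W,51,60)
i,W=snap('top'); print(meas(W,(486,240),.0045,.012),fit(W,(668,-131,0),90,60,5,11))
W=np.load('top0.npz')['W']; print(meas(W,(486,240),.0055,.012),fit(W,(668,-131,0),90,60,5.5,11))
plan((668,-131,150,0),(668,-131,60,0))"
```

```text
277 z [52.1 56.1 58. ] x [-47.1 -46.3  39.5  41. ] y [-32.  -31.3  28.5  29.9]
 rect [-2.4  0.1] 65.1 91.6 88.7
(array([ 670.9, -134.8]), array([92.1, 66.4]), 0.9, array([ 5.2,  8.4, 11.4]), 536) (array([ 669.8, -134. ,    1.1]), np.float64(0.88), 527)
(array([ 669.6, -130.4]), array([89.4, 63.5]), 0.8, array([ 5.8,  8.4, 11.3]), 493) (array([ 670. , -132.7,   -1.1]), np.float64(0.88), 505)
t 18.83 p [597.8  60.  159.1] phi 10.04 tilt 0.19 w 85.2 F [-0.3  1.1  0.7] g 0.0 q6 74.0
[0.12, 0.668, 0.029] [-0.002, 0.004, 0.223] rows 5
[0.121, 0.668, 0.329] [-0.002, 0.004, 0.223] rows 6
```

Small pack is placed well (top at 56 mm, within 3 mm). Small board is at about (669,-132), angle 0.

Emit:
step_arm --targets '[[[0.124,0.672,0.03],[0,0,0.223]],[[0.124,0.672,0.03],[0,0,0.223]],[[0.124,0.672,0.03],[0,0,0.223]],[[0.124,0.672,0.03],[0,0,0.223]],[[0.124,0.672,0.03],[0,0,0.223]],[[0.124,0.672,0.03],[0,0,0.223]],[[0.124,0.672,0.15],[0,0,0.223]],[[0.124,0.672,0.25],[0,0,0.223]],[[0.124,0.672,0.33],[0,0,0.223]],[[0.124,0.672,0.33],[0,0,0.223]]]'

```text
time_s: 19.67
position: [0.6674, -0.1298, 0.0557]
tool_rot: [[1.0, 0.002, -0.01], [0.002, -1.0, 0.004], [-0.01, -0.004, -1.0]]
ft_force: [0.6, 0.7, -0.4]
grip_width: 0.0847
gripper_force: 0.0
```

Emit:
step_arm --targets '[[[0,0,0],[0,0,0]],[[0,0,0],[0,0,0]],[[0,0,0],[0,0,0]],[[0,0,0],[0,0,0]]]'

```text
time_s: 20.0
position: [0.671, -0.1324, 0.0633]
tool_rot: [[1.0, 0.0, 0.002], [0.0, -1.0, -0.001], [0.002, 0.001, -1.0]]
ft_force: [0.6, -0.8, -0.0]
grip_width: 0.085
gripper_force: 0.0
```

```bash
python3 -c "
from h import *
plan((669,-132,1,0))"
```

```text
t 20.0 p [ 671.  -132.4   63.3] phi 0.02 tilt 0.15 w 85.0 F [ 0.6 -0.8 -0. ] g 0.0 q6 69.0
[-0.007, -0.001, 0.207] [0.001, -0.003, 0.0] rows 2
```

Emit:
step_arm --targets '[[[-0.006,0,0.08],[0,0,0]],[[-0.006,0,0.14],[0,0,0]],[[-0.006,0,0.18],[0,0,0]],[[-0.006,0,0.204],[0,0,0]],[[-0.006,0,0.204],[0,0,0]],[[-0.006,0,0.204],[0,0,0]],[[-0.006,0,0.204],[0,0,0]]]'

```text
time_s: 20.58
position: [0.6692, -0.1327, 0.0014]
tool_rot: [[1.0, 0.0, 0.002], [0.0, -1.0, -0.0], [0.002, 0.0, -1.0]]
ft_force: [-0.1, -0.2, -0.4]
grip_width: 0.0849
gripper_force: 0.0
```

Emit:
step_arm --targets '[[[0,0,0],[0,0,0]],[[0,0,0],[0,0,0]],[[0,0,0],[0,0,0]],[[0,0,0],[0,0,0]],[[0,0,0],[0,0,0]],[[0,0,0],[0,0,0]],[[0,0,0],[0,0,0]],[[0,0,0],[0,0,0]]]' --jaw 45

```text
time_s: 21.25
position: [0.6689, -0.1325, 0.0015]
tool_rot: [[1.0, 0.0, 0.001], [0.0, -1.0, -0.0], [0.001, 0.0, -1.0]]
ft_force: [-1.7, 0.6, 6.5]
grip_width: 0.0578
gripper_force: 41.3
```

Emit:
step_arm --targets '[[[0,0,-0.1],[0,0,0]],[[0,0,-0.22],[0,0,0]],[[0,0,-0.34],[0,0,0]],[[0,0,-0.48],[0,0,0]],[[0,0,-0.48],[0,0,0]],[[0,0,-0.48],[0,0,0]]]'

```text
time_s: 21.75
position: [0.6695, -0.1328, 0.1473]
tool_rot: [[1.0, 0.0, 0.005], [0.0, -1.0, -0.002], [0.005, 0.002, -1.0]]
ft_force: [0.4, 0.2, -1.5]
grip_width: 0.0574
gripper_force: 42.7
```

```bash
python3 -c "
from h import *
plan((600,60,145,10),(439.5,252.5,145,18.6))"
```

```text
t 21.75 p [ 669.5 -132.8  147.3] phi 0.01 tilt 0.31 w 57.4 F [ 0.4  0.2 -1.5] g 42.72500395774841 q6 69.0
[-0.232, -0.643, 0.005] [0.003, -0.006, -0.222] rows 5
[-0.767, -1.284, 0.001] [0.003, -0.006, -0.413] rows 11
```

Emit:
step_arm --targets '[[[-0.04,-0.11,0],[0,0,-0.04]],[[-0.08,-0.22,0],[0,0,-0.08]],[[-0.12,-0.33,0],[0,0,-0.12]],[[-0.16,-0.44,0],[0,0,-0.16]],[[-0.2,-0.55,0],[0,0,-0.19]],[[-0.232,-0.643,0],[0,0,-0.222]],[[-0.232,-0.643,0],[0,0,-0.222]],[[-0.232,-0.643,0],[0,0,-0.222]]]'

```text
time_s: 22.42
position: [0.5981, 0.0616, 0.1432]
tool_rot: [[0.984, 0.176, -0.002], [0.176, -0.984, 0.0], [-0.002, -0.001, -1.0]]
ft_force: [0.9, 0.1, -0.8]
grip_width: 0.0574
gripper_force: 42.8
```

```bash
python3 -c "
from h import *
plan((439.5,252.5,145,18.6))"
```

```text
t 22.42 p [598.1  61.6 143.2] phi 10.11 tilt 0.14 w 57.4 F [ 0.9  0.1 -0.8] g 42.78951141983271 q6 74.0
[-0.409, -0.719, -0.004] [-0.001, 0.003, -0.189] rows 6
```

Emit:
step_arm --targets '[[[-0.07,-0.12,0],[0,0,-0.03]],[[-0.13,-0.23,0],[0,0,-0.06]],[[-0.19,-0.34,0],[0,0,-0.09]],[[-0.25,-0.45,0],[0,0,-0.12]],[[-0.31,-0.56,0],[0,0,-0.15]],[[-0.37,-0.65,0],[0,0,-0.17]],[[-0.409,-0.719,0],[0,0,-0.189]],[[-0.409,-0.719,0],[0,0,-0.189]],[[-0.409,-0.719,0],[0,0,-0.189]],[[-0.409,-0.719,0],[0,0,-0.189]]]'

```text
time_s: 23.25
position: [0.4417, 0.2506, 0.144]
tool_rot: [[0.949, 0.316, -0.0], [0.316, -0.949, 0.0], [-0.0, -0.0, -1.0]]
ft_force: [0.6, 0.0, -0.9]
grip_width: 0.0571
gripper_force: 42.8
```

Emit:
step_arm --targets '[[[0,0,0.09],[0,0,0]],[[0,0,0.17],[0,0,0]],[[0,0,0.22],[0,0,0]],[[0,0,0.245],[0,0,0]],[[0,0,0.245],[0,0,0]],[[0,0,0.245],[0,0,0]],[[0,0,0.245],[0,0,0]]]'

```text
time_s: 23.83
position: [0.4417, 0.2514, 0.0718]
tool_rot: [[0.949, 0.316, 0.001], [0.316, -0.949, 0.001], [0.002, -0.0, -1.0]]
ft_force: [-0.5, 0.3, -0.8]
grip_width: 0.0573
gripper_force: 42.9
```

```bash
python3 -c "
from h import *
plan((439.5,252.5,58,18.6))"
```

```text
t 23.83 p [441.7 251.4  71.8] phi 18.45 tilt 0.1 w 57.3 F [-0.5  0.3 -0.8] g 42.873271009884775 q6 88.0
[-0.006, -0.006, 0.046] [-0.001, -0.002, -0.003] rows 1
```

Emit:
step_arm --targets '[[[-0.006,-0.005,0.02],[0,0,-0.003]],[[-0.006,-0.005,0.035],[0,0,-0.003]],[[-0.006,-0.005,0.045],[0,0,-0.003]],[[-0.006,-0.005,0.045],[0,0,-0.003]],[[-0.006,-0.005,0.045],[0,0,-0.003]],[[-0.006,-0.005,0.045],[0,0,-0.003]]]'

```text
time_s: 24.33
position: [0.4384, 0.2525, 0.0575]
tool_rot: [[0.948, 0.32, -0.0], [0.32, -0.948, 0.0], [-0.0, -0.001, -1.0]]
ft_force: [-2.1, 0.1, 3.9]
grip_width: 0.0579
gripper_force: 43.8
```

Emit:
step_arm --targets '[[[0,0,0],[0,0,0]],[[0,0,0],[0,0,0]],[[0,0,0],[0,0,0]],[[0,0,0],[0,0,0]],[[0,0,-0.05],[0,0,0]],[[0,0,-0.15],[0,0,0]],[[0,0,-0.27],[0,0,0]],[[0,0,-0.38],[0,0,0]],[[0,0,-0.38],[0,0,0]],[[0,0,-0.38],[0,0,0]]]' --jaw 85

```text
time_s: 25.17
position: [0.4391, 0.2526, 0.1727]
tool_rot: [[0.948, 0.319, 0.003], [0.319, -0.948, 0.002], [0.004, -0.0, -1.0]]
ft_force: [-1.0, -0.2, -1.3]
grip_width: 0.0852
gripper_force: 0.0
```

```bash
python3 -c "
from h import *
plan((540,120,220,0))"
```

```text
t 25.17 p [439.1 252.6 172.7] phi 18.63 tilt 0.2 w 85.2 F [-1.  -0.2 -1.3] g 0.0 q6 88.0
[0.178, 0.526, -0.157] [-0.001, -0.004, 0.414] rows 5
```

Emit:
step_arm --targets '[[[0.1,0.95,-0.16],[0,0,0.3]],[[0.1,0.95,-0.16],[0,0,0.3]],[[0.1,0.95,-0.16],[0,0,0.3]],[[0.1,0.95,-0.16],[0,0,0.3]],[[0.1,0.95,-0.16],[0,0,0.3]],[[0.1,0.95,-0.16],[0,0,0.3]],[[0.1,0.95,-0.16],[0,0,0.3]],[[0.1,0.95,-0.16],[0,0,0.3]],[[0.1,0.95,-0.16],[0,0,0.3]]]'

```text
time_s: 25.92
position: [0.5582, -0.0099, 0.2173]
tool_rot: [[0.996, 0.086, -0.003], [0.086, -0.996, 0.001], [-0.003, -0.001, -1.0]]
ft_force: [-0.4, 1.1, -0.1]
grip_width: 0.0847
gripper_force: 0.0
```

```bash
python3 - <<'E'
from h import *
i,W=snap('side'); save(i[120:230,140:300],'side4.png',4.5); stack(W,60,72)
print('side press',end=' ');stack(W,19,28)
i2,W2=snap('top')
try: stack(W2,60,72)
except Exception: print('hidden')
W0=np.load('top0.npz')['W']
for X in(W0,W2,W):
    P=X.reshape(-1,3)*1000
    for nm,c in(('p1',(503,273)),('p2',(376,230))):
        q=P[(P[:,2]>40)&(P[:,2]<90)&(np.hypot(P[:,0]-c[0],P[:,1]-c[1])<14)]; print(nm,len(q),((q[:,:2].min(0)+q[:,:2].max(0))/2).round(1) if len(q) else '',np.median(q[:,:2],0).round(1) if len(q) else '')
    q=P[(P[:,2]>30)&(P[:,2]<50)&(np.hypot(P[:,0]-505,P[:,1]-417)<45)]; r=cv2.minAreaRect(q[:,:2].astype(np.float32)); print('rib',len(q),r)
    print('plate',fit(X,(505.6,417.5,-4.5),156,66,5,16))
plan((505,417,200,-4.5))
E
```

```text
264 z [61.2 63.8 65.6] x [-48.7 -48.   39.7  41.6] y [-31.6 -29.9  28.7  31. ]
 rect [-3.1 -0.3] 66.5 92.8 89.9
side press 187 z [19.9 23.7 27. ] x [-57.9 -57.6  56.5  58.6] y [-49.3 -48.7   9.4  20.5]
 rect [ 0.1 -1.3] 117.3 96.4 0.2
720 z [60.7 64.1 68. ] x [-45.2 -43.4  41.1  43.2] y [-31.7 -30.4  26.2  27.5]
 rect [-0.6 -2. ] 90.7 60.9 1.5
p1 27 [502.8 272.9] [501.5 271.5]
p2 24 [375.3 230.7] [374.7 229. ]
rib 138 ((504.4350280761719, 417.1991271972656), (15.60468864440918, 61.53116989135742), 85.78433990478516)
plate (array([505. , 417. ,  -4.7]), np.float64(0.37), 992)
p1 27 [503.  273.4] [501.6 271.7]
p2 23 [375.4 230.9] [374.7 228.7]
rib 136 ((504.7560729980469, 416.9854431152344), (14.536962509155273, 61.9070930480957), 84.6117935180664)
plate (array([505.4, 417.2,  -5.1]), np.float64(0.35), 988)
p1 39 [500.7 272.4] [499.5 272.6]
p2 50 [378.9 230.9] [374. 230.]
rib 86 ((502.5345458984375, 414.39239501953125), (15.387588500976562, 62.9548454284668), 81.93756866455078)
plate (array([503.1, 417.3,  -7.1]), np.float64(0.0), 207)
t 26.02 p [557.4  -7.6 217.8] phi 5.13 tilt 0.19 w 85.3 F [ 0.4 -0.4  0.4] g 0.0 q6 72.0
[-0.047, -1.425, 0.062] [-0.002, 0.004, 0.214] rows 11
```

View pics/side4.png

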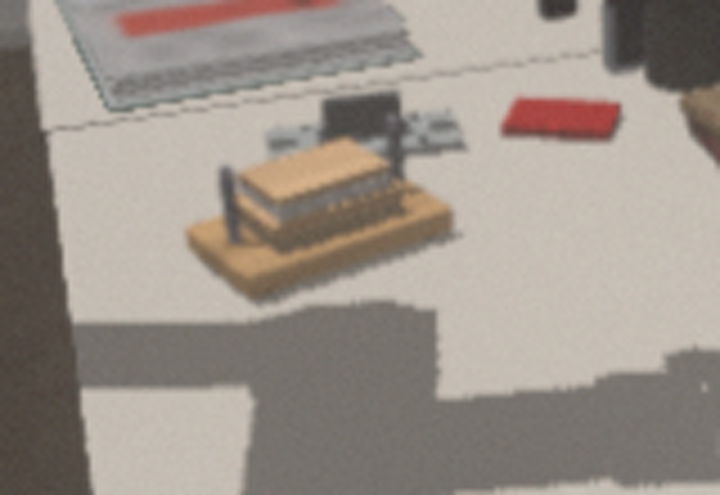

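The stack of four is flat and orderly, with the small board's top at 64 mm. The robot's placements read about 2.3 mm off across in the top camera, so I'll aim the plate at (438.5, 253.8), 18.5°. Now to the plate.

Emit:
step_arm --targets '[[[-0.02,-0.8,0.06],[0,0,0.12]],[[-0.02,-0.8,0.06],[0,0,0.12]],[[-0.02,-0.8,0.06],[0,0,0.12]],[[-0.02,-0.8,0.06],[0,0,0.12]],[[-0.02,-0.8,0.06],[0,0,0.12]],[[-0.02,-0.8,0.06],[0,0,0.12]],[[-0.02,-0.8,0.06],[0,0,0.12]]]' --jaw 60

```text
time_s: 26.6
position: [0.5277, 0.2367, 0.2001]
tool_rot: [[1.0, 0.003, -0.003], [0.003, -1.0, 0.002], [-0.003, -0.002, -1.0]]
ft_force: [-0.6, 0.4, -0.3]
grip_width: 0.0599
gripper_force: 0.0
```

```bash
python3 -c "
from h import *
plan((504.8,417.2,150,-4.8),(504.8,417.2,70,-4.8))"
```

```text
t 26.6 p [527.7 236.7 200.1] phi 0.17 tilt 0.18 w 59.9 F [-0.6  0.4 -0.3] g 0.0 q6 102.0
[-0.074, -0.602, 0.168] [-0.002, 0.004, 0.11] rows 5
[-0.073, -0.601, 0.435] [-0.002, 0.004, 0.11] rows 6
```

Emit:
step_arm --targets '[[[-0.074,-0.602,0.168],[0,0,0.11]],[[-0.074,-0.602,0.168],[0,0,0.11]],[[-0.074,-0.602,0.168],[0,0,0.11]],[[-0.074,-0.602,0.168],[0,0,0.11]],[[-0.074,-0.602,0.168],[0,0,0.11]],[[-0.074,-0.602,0.3],[0,0,0.11]],[[-0.074,-0.602,0.4],[0,0,0.11]],[[-0.074,-0.602,0.43],[0,0,0.11]],[[-0.074,-0.602,0.43],[0,0,0.11]],[[-0.074,-0.602,0.43],[0,0,0.11]]]'

```text
time_s: 27.43
position: [0.5093, 0.4114, 0.0734]
tool_rot: [[0.996, -0.091, 0.0], [-0.091, -0.996, 0.001], [0.0, -0.001, -1.0]]
ft_force: [-0.6, -0.4, -0.5]
grip_width: 0.0603
gripper_force: 0.0
```

```bash
python3 -c "
from h import *
plan((504.8,417.2,18,-4.8))"
```

```text
t 27.43 p [509.3 411.4  73.4] phi -5.2 tilt 0.05 w 60.3 F [-0.6 -0.4 -0.5] g 0.0 q6 124.0
[-0.017, -0.018, 0.185] [-0.001, -0.0, -0.009] rows 2
```

Emit:
step_arm --targets '[[[-0.017,-0.018,0.02],[0,0,-0.009]],[[-0.017,-0.018,0.1],[0,0,-0.009]],[[-0.017,-0.018,0.15],[0,0,-0.009]],[[-0.017,-0.018,0.178],[0,0,-0.009]],[[-0.017,-0.018,0.178],[0,0,-0.009]],[[-0.017,-0.018,0.178],[0,0,-0.009]],[[-0.017,-0.018,0.178],[0,0,-0.009]]]'

```text
time_s: 28.02
position: [0.5053, 0.4175, 0.0206]
tool_rot: [[0.996, -0.084, 0.002], [-0.084, -0.996, 0.002], [0.002, -0.002, -1.0]]
ft_force: [-1.0, 0.1, -0.1]
grip_width: 0.0599
gripper_force: 0.0
```

```bash
python3 -c "
from h import *
plan((504.8,417.2,19,-4.8))"
```

```text
t 28.02 p [505.3 417.5  20.6] phi -4.82 tilt 0.15 w 59.9 F [-1.   0.1 -0.1] g 0.0 q6 124.0
[-0.002, 0.001, 0.005] [-0.002, -0.002, -0.0] rows 1
```

Emit:
step_arm --targets '[[[-0.002,0,0.004],[0,0,0]],[[-0.002,0,0.004],[0,0,0]],[[-0.002,0,0.004],[0,0,0]],[[-0.002,0,0.004],[0,0,0]],[[-0.002,0,0.004],[0,0,0]],[[-0.002,0,0.004],[0,0,0]],[[-0.002,0,0.004],[0,0,0]],[[-0.002,0,0.004],[0,0,0]],[[-0.002,0,0.004],[0,0,0]],[[-0.002,0,0.004],[0,0,0]]]' --jaw 0 --grip_force 80

```text
time_s: 28.85
position: [0.5043, 0.4174, 0.0185]
tool_rot: [[0.996, -0.084, 0.001], [-0.084, -0.996, 0.001], [0.001, -0.001, -1.0]]
ft_force: [-1.1, 0.5, 5.8]
grip_width: 0.0127
gripper_force: 79.9
```

Emit:
step_arm --targets '[[[0,0,-0.05],[0,0,0]],[[0,0,-0.12],[0,0,0]],[[0,0,-0.2],[0,0,0]],[[0,0,-0.28],[0,0,0]],[[0,0,-0.36],[0,0,0]],[[0,0,-0.43],[0,0,0]],[[0,0,-0.47],[0,0,0]],[[0,0,-0.47],[0,0,0]],[[0,0,-0.47],[0,0,0]],[[0,0,-0.47],[0,0,0]]]'

```text
time_s: 29.68
position: [0.5034, 0.4166, 0.1569]
tool_rot: [[0.996, -0.084, -0.003], [-0.084, -0.996, -0.001], [-0.003, 0.001, -1.0]]
ft_force: [-0.6, -0.0, -4.8]
grip_width: 0.0123
gripper_force: 78.8
```

```bash
python3 -c "
from h import *
plan((438.5,253.8,160,18.5))"
```

```text
t 29.68 p [503.4 416.6 156.9] phi -4.82 tilt 0.2 w 12.3 F [-0.6 -0.  -4.8] g 78.82339596748352 q6 124.0
[-0.17, 0.559, -0.009] [0.001, 0.004, -0.518] rows 5
```

Emit:
step_arm --targets '[[[-0.02,0.07,0],[0,0,-0.065]],[[-0.04,0.14,0],[0,0,-0.13]],[[-0.065,0.21,0],[0,0,-0.195]],[[-0.085,0.28,0],[0,0,-0.26]],[[-0.105,0.35,0],[0,0,-0.325]],[[-0.13,0.42,0],[0,0,-0.39]],[[-0.15,0.5,0],[0,0,-0.46]],[[-0.17,0.559,0],[0,0,-0.518]],[[-0.17,0.559,0],[0,0,-0.518]],[[-0.17,0.559,0],[0,0,-0.518]]]'

```text
time_s: 30.52
position: [0.4387, 0.2536, 0.158]
tool_rot: [[0.949, 0.315, -0.002], [0.315, -0.949, 0.0], [-0.002, -0.001, -1.0]]
ft_force: [-0.4, 0.9, -3.5]
grip_width: 0.0126
gripper_force: 79.2
```

Emit:
step_arm --targets '[[[0,0,0.08],[0,0,0]],[[0,0,0.11],[0,0,0]],[[0,0,0.11],[0,0,0]],[[0,0,0.11],[0,0,0]],[[0,0,0.11],[0,0,0]]]'

```text
time_s: 30.93
position: [0.4396, 0.2546, 0.1262]
tool_rot: [[0.948, 0.317, 0.0], [0.317, -0.948, 0.001], [0.001, -0.001, -1.0]]
ft_force: [-0.7, 0.5, -4.5]
grip_width: 0.0126
gripper_force: 79.0
```

```bash
python3 - <<'E'
from h import *
plan((438.5,253.8,115,18.5),(438.5,253.8,86,18.5))
i,W=snap('side'); save(i[110:220,150:280],'side5.png',5.5); np.savez('side5.npz',i=i,W=W)
stack(W,98,112)
E
```

```text
t 30.93 p [439.6 254.6 126.2] phi 18.51 tilt 0.04 w 12.6 F [-0.7  0.5 -4.5] g 79.01846051216125 q6 88.0
[-0.004, 0.002, 0.037] [-0.001, -0.001, 0.0] rows 1
[-0.004, 0.002, 0.134] [-0.001, -0.001, 0.0] rows 1
38 z [109.  110.3 111.5] x [-57.3 -56.7  53.8  56.6] y [-33.1 -32.8   7.1  12.6]
 rect [ -6.4 -26.5] 40.8 122.3 68.7
```

View pics/side5.png

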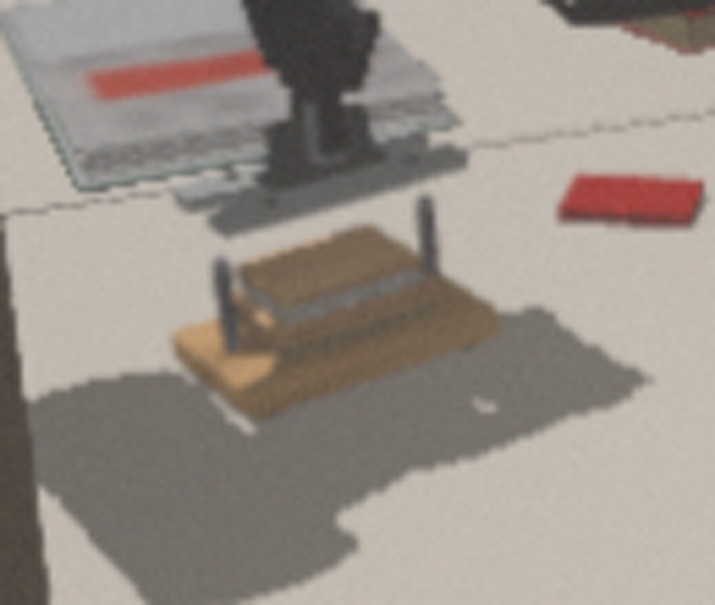

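The plate is held level above the posts at (220,300) and (428,235). I'll check its alignment with them numerically in the same view.

```bash
python3 - <<'E'
from h import *
W=np.load('side5.npz')['W']
c=(439.3,252.);e=np.radians(18.5);E=np.array([[np.cos(e),np.sin(e)],[-np.sin(e),np.cos(e)]])
P=W.reshape(-1,3)*1000; P=P[np.isfinite(P[:,2])]; a=np.c_[(P[:,:2]-c)@E.T,P[:,2]]
k=(abs(a[:,0])<90)&(abs(a[:,1])<50)
t=a[k&(a[:,2]>113)&(a[:,2]<123)]
print('plate',len(t),'x',np.percentile(t[:,0],[0,2,98,100]).round(1),'y',np.percentile(t[:,1],[0,2,98,100]).round(1),'z',np.median(t[:,2]))
for s in(-1,1):
    n=t[t[:,0]*s>60]; b=np.round(n[:,1]/4)*4
    print('end',s,len(n),np.sort(n[:,1]).round(0).astype(int).tolist())
    q=a[k&(abs(a[:,0]-67*s)<12)&(abs(a[:,1])<14)&(a[:,2]>48)&(a[:,2]<88)]; print('post',len(q),np.median(q,0).round(1),q[:,:2].min(0).round(1),q[:,:2].max(0).round(1))
E
```

```text
plate 380 x [-77.3 -75.2  74.4  77.8] y [-34.8 -32.6  30.2  33.4] z 117.8601154891384
end -1 53 [-32, -31, -31, -31, -31, -30, -29, -29, -29, -29, -27, -26, -25, -24, -24, -23, -20, -19, -16, -16, -15, -14, -14, -12, -11, -11, 8, 8, 8, 10, 10, 12, 14, 14, 15, 15, 15, 16, 17, 17, 19, 20, 20, 21, 24, 24, 25, 27, 28, 29, 30, 31, 32]
post 38 [-70.5  -0.8  67.4] [-75.1  -4.3] [-62.9   3.5]
end 1 42 [-33, -31, -31, -31, -30, -29, -29, -29, -28, -28, -25, -22, -21, -21, -20, -18, -17, -13, -13, -12, -11, -8, -6, 11, 12, 13, 13, 14, 15, 15, 15, 16, 17, 20, 23, 23, 25, 27, 29, 29, 29, 33]
post 31 [63.6 -0.4 65.9] [58.4 -5.8] [71.6  4.2]
```

Plate and posts agree across within about 1 mm. Along the posts the plate should go 1–2 mm toward −x. Lower it.

Emit:
step_arm --targets '[[[-0.005,0,0.02],[0,0,0]],[[-0.005,0,0.05],[0,0,0]],[[-0.005,0,0.075],[0,0,0]],[[-0.005,0,0.095],[0,0,0]],[[-0.005,0,0.095],[0,0,0]],[[-0.005,0,0.095],[0,0,0]],[[-0.005,0,0.095],[0,0,0]]]'

```text
time_s: 31.57
position: [0.4379, 0.2538, 0.0974]
tool_rot: [[0.948, 0.317, -0.0], [0.317, -0.948, 0.001], [0.0, -0.001, -1.0]]
ft_force: [0.4, -0.8, -4.0]
grip_width: 0.0124
gripper_force: 79.1
```

```bash
python3 - <<'E'
from h import *
plan((438.5,253.8,86,18.5),(438.5,253.8,83,18.5))
i,W=snap('side'); save(i[110:220,150:280],'side6.png',5.5)
E
```

```text
t 31.57 p [437.9 253.8  97.4] phi 18.49 tilt 0.03 w 12.4 F [ 0.4 -0.8 -4. ] g 79.14989948272705 q6 88.0
[0.002, 0.001, 0.038] [-0.001, -0.0, -0.0] rows 1
[0.002, 0.001, 0.048] [-0.001, -0.0, -0.0] rows 1
```

View pics/side6.png

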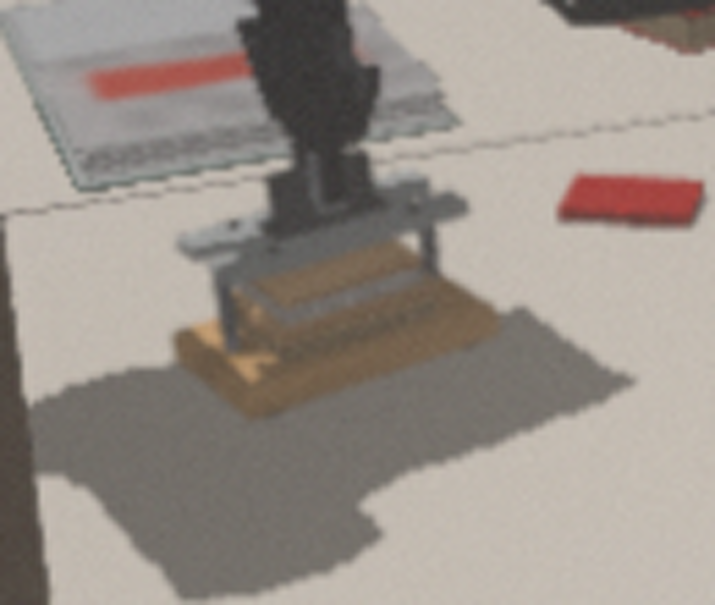

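Plate underside (≈79 mm) is already below the post tips (84 mm) with no contact force, so the notches are round the posts. Lower the rest.

Emit:
step_arm --targets '[[[0,0,0.015],[0,0,0]],[[0,0,0.03],[0,0,0]],[[0,0,0.04],[0,0,0]],[[0,0,0.046],[0,0,0]],[[0,0,0.046],[0,0,0]],[[0,0,0.046],[0,0,0]],[[0,0,0.046],[0,0,0]]]'

```text
time_s: 32.2
position: [0.4378, 0.2538, 0.0836]
tool_rot: [[0.948, 0.317, -0.0], [0.317, -0.948, 0.001], [0.0, -0.001, -1.0]]
ft_force: [0.3, 0.4, -3.9]
grip_width: 0.0128
gripper_force: 79.3
```

Emit:
step_arm --targets '[[[0,0,0.003],[0,0,0]],[[0,0,0.005],[0,0,0]],[[0,0,0.005],[0,0,0]],[[0,0,0.005],[0,0,0]]]'

```text
time_s: 32.53
position: [0.4379, 0.2538, 0.0825]
tool_rot: [[0.948, 0.317, 0.001], [0.317, -0.948, 0.001], [0.001, -0.001, -1.0]]
ft_force: [-1.3, -1.1, 4.2]
grip_width: 0.0126
gripper_force: 80.4
```

Contact at the expected height. Release and retreat.

Emit:
step_arm --targets '[[[0,0,0],[0,0,0]],[[0,0,0],[0,0,0]],[[0,0,0],[0,0,0]],[[0,0,0],[0,0,0]],[[0,0,0],[0,0,0]],[[0,0,-0.05],[0,0,0]],[[0,0,-0.15],[0,0,0]],[[0,0,-0.28],[0,0,0]],[[0,0,-0.4],[0,0,0]],[[0,0,-0.4],[0,0,0]]]' --jaw 50

```text
time_s: 33.37
position: [0.4401, 0.2545, 0.2085]
tool_rot: [[0.948, 0.317, 0.011], [0.317, -0.948, 0.004], [0.012, -0.0, -1.0]]
ft_force: [0.6, 1.2, 0.6]
grip_width: 0.0498
gripper_force: 0.0
```

Emit:
step_arm --targets '[[[0.3,0.75,-0.05],[0,0,0]],[[0.3,0.75,-0.05],[0,0,0]],[[0.3,0.75,-0.05],[0,0,0]],[[0.3,0.75,-0.05],[0,0,0]],[[0.3,0.75,-0.05],[0,0,0]],[[0.3,0.75,-0.05],[0,0,0]],[[0.3,0.75,-0.05],[0,0,0]],[[0.3,0.75,-0.05],[0,0,0]],[[0.3,0.75,-0.05],[0,0,0]],[[0.3,0.75,-0.05],[0,0,0]]]'

```text
time_s: 34.2
position: [0.5938, 0.0699, 0.2168]
tool_rot: [[0.948, 0.318, -0.001], [0.318, -0.948, 0.001], [-0.0, -0.001, -1.0]]
ft_force: [0.2, -0.4, 0.1]
grip_width: 0.0497
gripper_force: 0.0
```

```bash
python3 - <<'E'
from h import *
i,W=snap('side'); save(i[110:220,150:280],'side7.png',5.5)
i,W=snap('top'); print(fit(W,(439,252,18.5),156,66,69,79)); P=W.reshape(-1,3)*1000
q=P[(P[:,2]>70)&(P[:,2]<78)&(np.hypot(P[:,0]-439,P[:,1]-252)<60)];print(len(q),np.median(q[:,2]))
if len(q)>50:
    A=np.c_[q[:,:2]-[439,252],np.ones(len(q))];print('slopes,z',np.linalg.lstsq(A,q[:,2],rcond=None)[0].round(3))
print(env.observe()['ft_force'])
E
```

```text
(array([439.5, 251.6,  18.5]), np.float64(0.0), 1079)
744 73.99744330580901
slopes,z [-1.0000e-03 -0.0000e+00  7.4086e+01]
[-0.42954688 -0.41685106 -0.13366572]
```

View pics/side7.png

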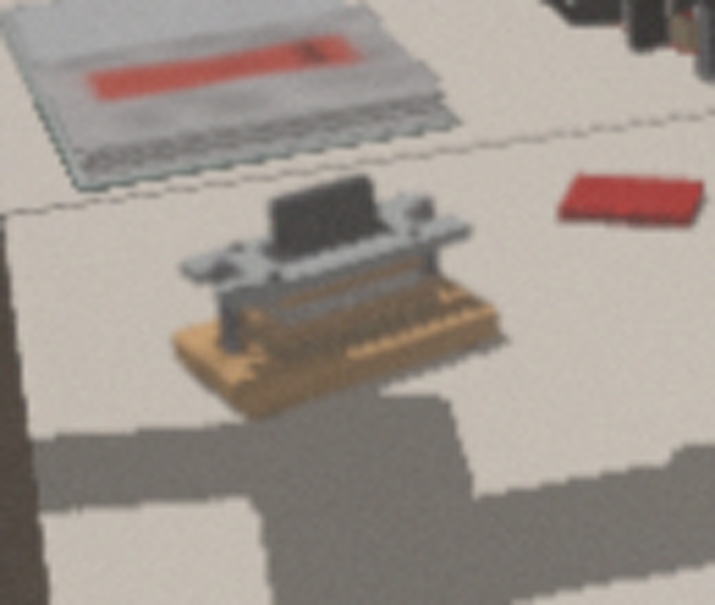

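The plate lies flat (top at 74.0 mm, no slope), centred, with the post tips showing in its notches at (230,255) and (418,210). The robot is clear, so I'm handing in.

```bash
python3 -c "
from rig import close_job
print(close_job())"
```

```text
the job is handed in; nothing more can be done
None
```

The press is loaded in the order asked and the job is handed in at about 34 s of the 128 s allowed: in the last pictures the plate lay flat and centred with its notches round the posts, the gripper was clear, and I never moved near the punch, folder or eraser. No verdict came back.

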